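Set the iris lever of the plate viewer to the yellow dot and switch the lamp on

ROBOT

A 7-joint arm with a two-finger parallel gripper is mounted at the origin on the work surface. World frame = base frame: x ahead of the robot, y to its left, z up, the work surface at z = 0. Lengths are in m, angles in rad, forces in N, time in s.
With the tool pointing down it reaches from about 0.4 to 0.85 m from the base axis. Payload 4.5 kg.
Tool frame: the origin (TCP) lies midway between the tips of the shut fingers; the grasp point (between the pads) lies r.grip_depth behind it (r.grip_depth is the distance from the TCP to the grasp point, in m); z points along the fingers, y is the line along which they close (so a half turn about z gives the same grasp; the last joint's range is limited). The gripper opens to 88 mm and grips with 3 to 60 N. Pads are 18 mm wide; open, the fingers measure 123 mm over their backs; the gripper's body (75 mm by 187 mm) begins 45 mm behind the grasp point.
Start: joints at [1.381, 0.689, -0.195, 1.565, 0.157, 0.902, -0.215], TCP at [0.139, -0.609, 0.239] pointing down, gripper open.
Joint ranges: [-3.01, 3.01], [-0.46, 2.08], [-1.47, 1.51], [0.13, 2.56], [-1, 4.14], [0.04, 2.09], [-2.66, 2.66]. Speed limits (rad/s): [2.57, 2.57, 3.14, 3.14, 3.14, 3.14, 3.14].

INTERFACE

Orientations are given as a unit quaternion [w, x, y, z].
In Python, from workcell import r gives the robot as it stands. The module is installed in compiled form; this text tells all that it offers.
- The arm moves only by the tool carry_out, never from a script. Its argument "deltas" is a list of rows, each a list of 6 numbers: the shift along the tool's x, y, z each as a share of 0.6 m, from -1 to 1, then the turn, a rotation vector about the tool's x, y, z each as a share of pi/2 rad, from -1 to 1. A call has 1 to 20 rows; each row shifts and turns the commanded pose from where the row before left it, along the tool's axes as they then stand; what a row does not reach is not made up. A row lasts 1/10 s, in which the tool goes at most 50 mm and 8.59 degrees, less where a joint would pass 70% of its speed; a pose out of reach is approached as far as the arm can. A call with a number of a shift or a turn outside -1 to 1 is refused whole. A call with a gripper value outside its range is refused whole. "grip" is the closure, from -1 (fully open) to 1 (shut), set as the call begins (left out, the last holds). The fingers move at their own pace and stop on an object; the grip force is fixed at half the most. Time passes only in rows, so rows that do not move let the fingers close. It gives the time, the measured TCP pose, the force, the opening and the grip force at its end, in the units of the state.
- r.get_state(): the state, without advancing time (a new reading comes with each control period).
- r.camera(name): name is "scene" or "top" or "wrist"; returns a dict with "img" (420x560x3 uint8, red, green, blue), "camera_matrix" (3x3 intrinsics, pixels), "R" (3x3) and "t" (3): a world point X has camera coordinates R X + t. Camera axes: x right, y down, z forward; pixel columns grow to the right and rows downward; lengths in m; the calibration is good to about 2 mm. A picture is of the moment at which its call begins. There is no depth.
- r.close_job(): hands the job in; it is judged then, once.
The state is a dict: "clock": time; "joint_positions": joint angles; "joint_velocities": joint speeds; "joint_efforts": joint torques, N m; "eef_pos": TCP position; "orientation": TCP orientation; "contact_force": force on the tool from outside, world axes, zero at the start; "ft_torque": the same for the moment, N m; "finger_gap": finger opening in m; "gripper_force": force on a finger pad.
Only numpy, scipy, OpenCV 4.12 (cv2) and the standard library are available. Lean on these libraries where they do the work, as an engineer would, in place of code of your own. Each camera call takes 0.05 s, during which the arm holds its last target. There are 200 camera calls.

TASK

The culture dish on the plate viewer is to be inspected: with closed fingers, push the red knob of the iris lever around its arc until the lever arm lies across the middle of the yellow dot on the scale (not the blue one), and leave it there. Then press the green button on the blue lamp box all the way down and let it come up again. Only push: never take the knob between the fingers, and leave the dish on the viewer and everything else on the bench where it is.

Things in the scene. Friction and masses are not known exactly. Their poses are not given: they have to be found in the camera images.
- viewer: Plate viewer, fixed to the bench: round grey housing 250 mm in diameter and 50 mm high with a white scale plate on top (top at 52 mm) and, in its middle, a white stage 110 mm in diameter (top at 66 mm). Origin: centre of the underside, on the bench and on the vertical axis of the iris ring; z up. At yaw 0 the middle of the scale faces the robot (-x).
- iris_ring (a joint): Black iris ring (168 mm in diameter, top at 63 mm) turning about the viewer's vertical axis, rad. At 0 the lever points along the viewer's own -x; it grows anticlockwise seen from above (from the -x side toward the -y side). Range -1.9 to 1.9. It has friction (about 2 N pushed at the knob, a little more when fast) and stays where it is left.
- knob_top (a point): Centre of the top of the red upright knob at the outer end of the lever: a cylinder 14 mm in diameter, 118 mm from the ring's axis, its top 105 mm above the bench; it stands up 42 mm above the lever arm.
- lever_mark (a point): Point on the centre line of the lever arm where it crosses the circle of dots, 96.5 mm from the ring's axis, on the arm's top face 63 mm above the bench. The arm is a dark steel radial bar 5 mm wide and 6 mm thick that runs from the ring to the knob and passes 3 mm over the dots.
- yellow_dot: Yellow disc, 18 mm in diameter and 2 mm thick, fixed on the scale plate 95 to 98 mm from the ring's axis, at the left or right side of the viewer: the setting wanted. Origin: centre of its underside, 52 mm above the bench. It is not an obstacle.
- blue_dot: The same in blue, on the other side of the viewer: not the setting wanted.
- lamp_box: Blue lamp box fixed to the bench, 100 (x) by 80 (y) by 70 mm high, left or right of the viewer, the push button on the middle of its top. Origin: centre of the underside.
- lamp_button_top (a point): Centre of the top of the green round push button (32 mm in diameter) on the lamp box; pressed straight down.
- lamp_button (a joint): Travel of the button, m: 0 up, 0.006 fully down; counts as pressed beyond 0.0045. A spring pushes it back; fully down takes about 5 N.
- viewed_dish: Closed clear culture dish with amber agar, 90 mm in diameter and 15 mm high, lying loose in the middle of the viewer's stage (its top 81 mm above the bench). Origin: centre of the underside.
- loose_dish: Another such dish, on the bench to the right beyond the viewer. Origin: centre of the underside.
- dish_stack: Loose stack of six dishes moving as one, 90 mm in diameter, 95 mm high. Origin: centre of the underside.
- jar: Loose amber jar with a white cap, 60 mm in diameter, 85 mm high, on the side of the viewer where the lamp box is not. Origin: centre of the underside.
- beaker: Loose glass beaker, 68 mm in diameter, 90 mm high. Origin: centre of the underside.
- red_pen: Loose marker pen with a red cap, 130 mm long, 12 mm thick, lying along its own x. Origin: under its middle.
- black_pen: The same with a black cap.
Not all that is in view belongs to the job. Of the things shaped like the lamp_box, the blue one is meant.

How it is judged:
On the way, in this order (a step that is already met when the one before it is completed fails the run):
1. the lever arm rests across the yellow dot (horizontal distance between lever_mark and yellow_dot below 0.005 m and velocity of joint iris_ring between -0.03 and 0.03 rad/s), for 0.3 s.
2. the lamp button is pressed down (value of joint lamp_button above 0.0045 m), for 0.05 s.
At the end, for the whole second after the job is handed in: The lever arm lies at rest with its mark within 5 mm of the centre of the yellow dot, seen from above; the lamp button has been pressed and is up again (under 2 mm); the dish on the viewer has moved less than 10 mm and the other loose things less than 20 mm (all of step 1 and value of joint lamp_button below 0.002 m and distance of viewed_dish from where it was at the start of the episode below 0.01 m and distance of each of loose_dish, dish_stack, jar, beaker, red_pen, black_pen from where it was at the start of the episode below 0.02 m); the robot touches nothing.
It fails at once if the lamp button is pressed while the lever is not on the yellow dot (value of joint lamp_button above 0.003 m and horizontal distance between lever_mark and yellow_dot above 0.008 m).
It fails at once if the knob is taken between the fingers (horizontal distance between the grasp point and knob_top below 0.006 m and height (world z) of the grasp point below 0.118 m).
It fails at once if the dish on the viewer is shifted or lifted by 10 mm (distance of viewed_dish from where it was at the start of the episode above 0.01 m).
It fails at once if another loose thing is shifted or lifted by 20 mm (distance of any of loose_dish, dish_stack, jar, beaker, red_pen, black_pen from where it was at the start of the episode above 0.02 m).
It also fails if it takes over 56 s, if anything falls off the work surface, if the arm or the gripper's body presses on something with over 40 N, if the wrist force passes 120 N, or if a joint passes its speed limit or range.

## Working session

There is one attempt and no reset: what is moved stays moved. The work goes in short steps, Python scripts to look and compute and a tool call to move; the robot and the scene stay as the last step left them, time stands still between calls to the robot, and variables do not carry over. Pictures are saved under pics/ and viewed, at most 10 in all, crops included, and the job is handed in when it is done.

Besides the shell and the picture viewer there is one more tool, called by a JSON object that holds its "api" and its "payload". carry_out: Moves the arm, as the interface text tells. Its arguments: {"type":"object","properties":{"deltas":{"type":"array"},"grip":{"type":"number"}},"required":["deltas"]}

```bash
mkdir -p pics
cat > h.py <<'E'
import numpy as np, cv2
from workcell import r
def snap(n,f):
    c=r.camera(n); cv2.imwrite(f'pics/{f}.png',c['img'][:,:,::-1]); np.savez(f'{f}.npz',**c); return c
def ray(c,u,v,z):
    d=np.linalg.inv(c['camera_matrix'])@[u,v,1]; R=c['R']; o=-R.T@c['t']; d=R.T@d
    return o+d*(z-o[2])/d[2]
def proj(c,X):
    p=c['camera_matrix']@(c['R']@np.array(X)+c['t']); return p[:2]/p[2]
E
python3 - <<'E'
from h import *
for n in('top','scene'):
    c=snap(n,n+'1'); print(n,-c['R'].T@c['t'])
print(r.get_state(), r.grip_depth)
E
```

```text
top [ 0.26098914 -0.04828421  1.34016902]
scene [1.15893236 0.73752599 0.89217793]
{'clock': 0.1, 'joint_positions': array([ 1.38083057,  0.68990546, -0.1945281 ,  1.56618822,  0.15729394,
        0.90251505, -0.21512909]), 'joint_velocities': array([-0.00074197, -0.00286445, -0.00125553, -0.00108756,  0.00183841,
       -0.00074643, -0.00026188]), 'joint_efforts': array([-2.49478180e-03, -5.28501856e+01, -1.27115875e+00, -1.53837097e+01,
       -5.25142509e-02,  2.00702882e-03,  4.05289882e-05]), 'eef_pos': array([ 0.13853135, -0.60889216,  0.23800091]), 'orientation': array([-7.99902538e-04,  9.93744892e-01,  1.11671076e-01, -1.44431088e-04]), 'contact_force': array([-0.09117016, -0.34829371, -0.67873792]), 'ft_torque': array([-0.02259984, -0.0174844 , -0.0598296 ]), 'gripper_force': 0.0, 'finger_gap': 0.087926761830486} 0.0187
```

View pics/top1.png

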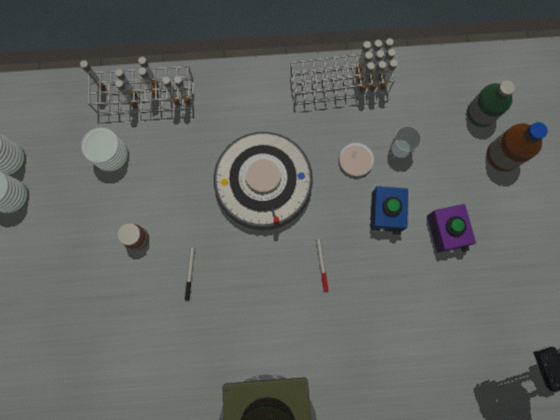

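View pics/scene1.png

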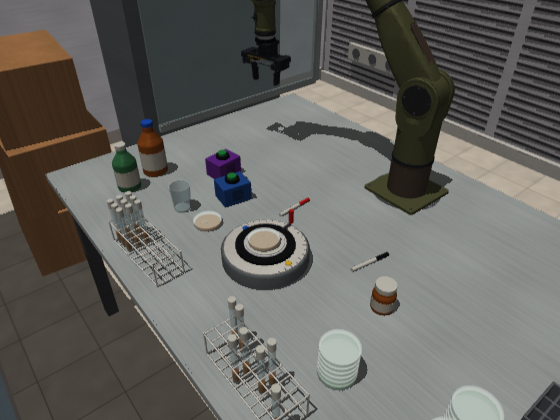

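Top view (up is +x, left is +y). Candidates:
- Dots: yellow at (225,182), which is the one wanted, and blue at (301,176).
- Reds: the knob at (276,220), and the red pen cap at (324,283), which is not it.
- Green buttons: on the blue box at (393,206), which is the one wanted, and on the purple box at (456,226), which is not.

Next I'll measure these and check them in one crop.

```bash
cat >> h.py <<'E'
def blob(c,lo,hi,roi,name=''):
    x0,y0,x1,y1=roi; hsv=cv2.cvtColor(c['img'],cv2.COLOR_RGB2HSV)[y0:y1,x0:x1]
    m=cv2.inRange(hsv,np.array(lo),np.array(hi))
    n,l,s,ce=cv2.connectedComponentsWithStats(m); 
    i=1+np.argmax(s[1:,4]); print(name,'n',n-1,'area',s[i,4],'c',ce[i]+[x0,y0],'box',s[i,:4]+[x0,y0,0,0]); return ce[i]+[x0,y0]
E
python3 - <<'E'
from h import *
c=dict(np.load('top1.npz')); s=dict(np.load('scene1.npz'))
P={}
for n,lo,hi,roi,z in[('yellow',(18,120,80),(35,255,255),(205,165,245,200),.054),('blue',(105,120,60),(125,255,255),(285,165,315,190),.054),
 ('knob',(0,150,80),(6,255,255),(260,205,295,235),.105),('green',(45,120,40),(80,255,255),(370,185,412,235),.08),
 ('purplegreen',(45,120,40),(80,255,255),(430,205,475,245),.08),('boxblue',(105,120,40),(125,255,255),(365,180,415,240),.07),('stage/dish',(0,30,100),(20,120,255),(235,145,290,205),.08),('jar',(0,0,130),(40,90,255),(112,215,150,240),.085),('loosedish',(0,10,120),(30,120,255),(335,140,378,182),.015)]:
    u=blob(c,lo,hi,roi,n); P[n]=ray(c,*u,z); print('   ',P[n].round(4))
m=(P['yellow']+P['blue'])/2; print('dotmid',m,np.linalg.norm((P['yellow']-P['blue'])[:2]))
# housing/scale plate outline
g=c['img'][120:235,205:325].astype(int); m=(g.min(2)>95).astype(np.uint8)
cn=max(cv2.findContours(m,0,2)[0],key=cv2.contourArea); h=cv2.convexHull(cn)
e=cv2.fitEllipse(h); print('plate',e, ray(c,e[0][0]+205,e[0][1]+120,.052))
im=c['img'][130:250,200:480][:,:,::-1]; cv2.imwrite('pics/crop1.png',cv2.convertScaleAbs(cv2.resize(im,(800,343),interpolation=2),alpha=1.6))
k=s['camera_matrix']; print(k[0,0])
for n in('yellow','knob','green'): print(n,'scene px',proj(s,P[n]))
E
```

```text
yellow n 1 area 34 c [223.97058824 181.61764706] box [221 179   7   6]
    [0.5872 0.0694 0.054 ]
blue n 1 area 31 c [300.90322581 175.35483871] box [298 173   7   6]
    [ 0.5898 -0.1231  0.054 ]
knob n 1 area 23 c [275.91304348 219.34782609] box [274 217   5   6]
    [ 0.4742 -0.0529  0.105 ]
green n 1 area 135 c [392.99259259 204.91111111] box [387 199  13  13]
    [ 0.4939 -0.3383  0.08  ]
purplegreen n 1 area 140 c [457.4        224.87857143] box [451 219  14  13]
    [ 0.4342 -0.4875  0.08  ]
boxblue n 5 area 989 c [390.36905966 207.52578362] box [374 187  34  42]
    [ 0.4897 -0.3335  0.07  ]
stage/dish n 2 area 805 c [262.89689441 175.02111801] box [247 160  33  32]
    [ 0.5905 -0.0288  0.08  ]
jar n 1 area 303 c [128.06270627 231.95049505] box [118 223  21  17]
    [0.4721 0.3004 0.085 ]
loosedish n 1 area 769 c [355.58257477 159.91027308] box [340 145  32  31]
    [ 0.631  -0.2699  0.015 ]
dotmid [ 0.58847436 -0.02683515  0.054     ] 0.19246806368497532Traceback (most recent call last):
  File "<stdin>", line 12, in <module>
cv2.error: OpenCV(4.12.0) /io/opencv/modules/imgproc/src/shapedescr.cpp:361: error: (-201:Incorrect size of input array) There should be at least 5 points to fit the ellipse in function 'fitEllipseNoDirect'
```

Run:
```python
from h import *
c=dict(np.load('top1.npz')); s=dict(np.load('scene1.npz'))
g=cv2.cvtColor(c['img'],cv2.COLOR_RGB2GRAY)[120:235,205:325]
m=cv2.inRange(g,0,35)
cn=max(cv2.findContours(m,0,1)[0],key=cv2.contourArea)
e=cv2.fitEllipse(cv2.convexHull(cn)); print('ring',e, ray(c,e[0][0]+205,e[0][1]+120,.063))
im=c['img'][130:250,200:480][:,:,::-1]; cv2.imwrite('pics/crop1.png',cv2.convertScaleAbs(cv2.resize(im,(800,343),interpolation=2),alpha=1.6))
for n,X in(('yellow',(.5872,.0694,.054)),('knob',(.4742,-.0529,.105)),('green',(.4939,-.3383,.08))): print(n,'scene px',proj(s,X))
```

```text
Traceback (most recent call last):
cv2.error: OpenCV(4.12.0) /io/opencv/modules/imgproc/src/shapedescr.cpp:361: error: (-201:Incorrect size of input array) There should be at least 5 points to fit the ellipse in function 'fitEllipseNoDirect'
```

Run:
```python
from h import *
c=dict(np.load('top1.npz')); s=dict(np.load('scene1.npz'))
im=c['img'][130:250,200:480][:,:,::-1]; cv2.imwrite('pics/crop1.png',cv2.convertScaleAbs(cv2.resize(im,(800,343),interpolation=2),alpha=1.6))
for n,X in(('yellow',(.5872,.0694,.054)),('knob',(.4742,-.0529,.105)),('green',(.4939,-.3383,.08))): print(n,'scene px',proj(s,X))
g=cv2.cvtColor(c['img'],cv2.COLOR_RGB2GRAY)[120:235,205:325]
print(g[57,::3]); t,m=cv2.threshold(g,0,255,cv2.THRESH_BINARY_INV+cv2.THRESH_OTSU); print(t)
for q in cv2.findContours(m,cv2.RETR_LIST,cv2.CHAIN_APPROX_NONE)[0]:
    if cv2.contourArea(q)>300: e=cv2.fitEllipse(q); print(np.round(e[0],1),np.round(e[1],1), ray(c,e[0][0]+205,e[0][1]+120,.063))
```

```text
yellow scene px [288.36333133 263.27272279]
knob scene px [291.61930555 210.51420729]
green scene px [231.104277  178.1511344]
[116 114 118  60 144 159 159 158  92  43  46  88 149 157 145 143 143 146
 143 144 143 144 141 145 146 137 155 151  49  41  55 106  78 104 155  79
 110 115 115 118]
93.0
[57.5 56.8] [48.6 49.9] [ 0.59054019 -0.02735954  0.063     ]
[57.5 58.1] [85.1 88.7] [ 0.58709637 -0.02705963  0.063     ]
[57.6 63.1] [ 99.2 103.7] [ 0.57441453 -0.02658887  0.063     ]
```

View pics/crop1.png

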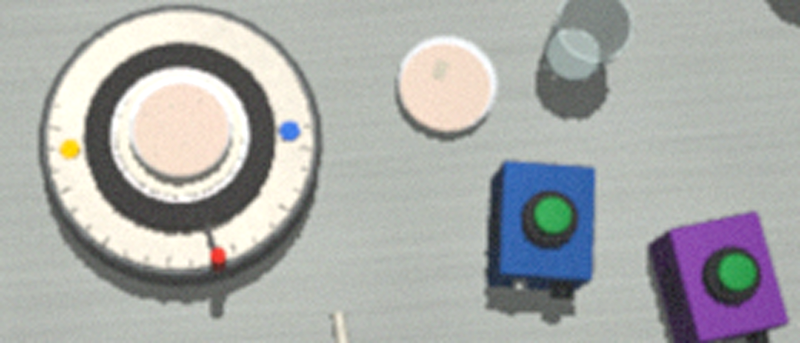

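The crop shows the yellow dot at the left of the scale (70,148) and the blue dot at the right (290,130). The lever's red knob is at (218,258), and the blue box has its green button at (550,215). The purple box at (735,270) is the decoy. The sizes agree: the dots are 192.5 mm apart against an expected 193, and the knob radius measures 117 mm against 118.

Next I'll fly to a point behind the knob on its -y side, high up, with the fingers closing.

{"api": "carry_out", "payload": {"deltas": [[0.0536, -0.0514, 0, 0, 0, 0], [0.0536, -0.0514, 0, 0, 0, 0], [0.0536, -0.0514, 0, 0, 0, 0], [0.0536, -0.0514, 0, 0, 0, 0], [0.0536, -0.0514, 0, 0, 0, 0], [0.0536, -0.0514, 0, 0, 0, 0], [0.0536, -0.0514, 0, 0, 0, 0], [0.0536, -0.0514, 0, 0, 0, 0], [0.0536, -0.0514, 0, 0, 0, 0], [0.0536, -0.0514, 0, 0, 0, 0], [0.0536, -0.0514, 0, 0, 0, 0], [0.0536, -0.0514, 0, 0, 0, 0], [0.0536, -0.0514, 0, 0, 0, 0], [0.0536, -0.0514, 0, 0, 0, 0]], "grip": 1}}

```text
clock: 1.5
eef_pos: [0.4825, -0.0868, 0.2385]
orientation: [0.0, 0.994, 0.112, -0.0]
contact_force: [0.8, 0.0, -0.3]
finger_gap: 0.0004
gripper_force: 0.0
```

{"api": "carry_out", "payload": {"deltas": [[0, 0, 0, 0, 0, -0.0905], [0, 0, 0, 0, 0, -0.0905], [0, 0, 0, 0, 0, -0.0905], [0, 0, 0, 0, 0, -0.0905], [0, 0, 0, 0, 0, -0.0905], [0, 0, 0, 0, 0, -0.0905], [0, 0, 0, 0, 0, -0.0905], [0, 0, 0, 0, 0, -0.0905], [0, 0, 0, 0, 0, -0.0905], [0, 0, 0, 0, 0, -0.0905], [0, 0, 0, 0, 0, -0.0905], [0, 0, 0, 0, 0, 0]]}}

```text
clock: 2.7
eef_pos: [0.4816, -0.0887, 0.2384]
orientation: [-0.0, 0.626, 0.779, -0.0]
contact_force: [0.2, -0.8, 0.4]
finger_gap: 0.0002
gripper_force: 0.0
```

Run:
```python
from h import *
c=snap('wrist','w1'); s=r.get_state(); print(s['clock'],s['eef_pos'],s['orientation'],s['joint_positions'],s['finger_gap'],s['contact_force'])
for X in((.5872,.0694,.054),(.4742,-.0529,.105),s['eef_pos']): print(proj(c,X))
```

```text
2.75 [ 0.48165154 -0.08866346  0.23843401] [-3.85531464e-04  6.27736732e-01  7.78425620e-01 -2.20152528e-05] [ 0.47006281  0.56585184 -0.59830017  1.95107216  0.45266846  0.76063504
 -0.1774824 ] 0.00040453454755837295 [0.55162363 0.73926413 0.3196754 ]
[416.42154352  61.8138707 ]
[280.10453226 165.13800487]
[279.58400156 271.17948709]
```

View pics/w1.png

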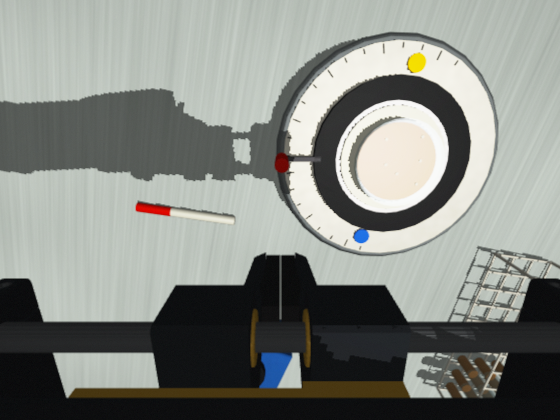

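The wrist view shows the yellow dot at (416,62), the blue dot at (361,236), the knob at (282,162) with its lever running right, and the black ring around (392,155). The fingers are shut at (280,270). Now I'll measure the centre and the dots from this view.

Run:
```python
from h import *
from scipy.optimize import least_squares
c=dict(np.load('w1.npz'))
P={}
for n,lo,hi,roi,z in[('yellow',(18,120,80),(35,255,255),(400,45,435,80),.054),('blue',(105,120,60),(125,255,255),(345,222,378,250),.054)]:
    P[n]=ray(c,*blob(c,lo,hi,roi,n),z); print(P[n])
h=blob(c,(0,150,60),(8,255,255),(265,145,300,180),'knob')
g=cv2.cvtColor(c['img'],cv2.COLOR_RGB2GRAY).copy()
m=cv2.inRange(g,0,70); m[:, :318]=0; m[250:]=0; m[:60]=0; m=cv2.morphologyEx(m,cv2.MORPH_OPEN,np.ones((5,5)))
n,l,s,ce=cv2.connectedComponentsWithStats(m); i=l[155,460] ; print('ring',s[i])
cn=max(cv2.findContours((l==i).astype(np.uint8),cv2.RETR_EXTERNAL,cv2.CHAIN_APPROX_NONE)[0],key=cv2.contourArea)[:,0]
X=np.array([ray(c,u,v,.063)[:2] for u,v in cn if u>322])
f=least_squares(lambda p:np.hypot(X[:,0]-p[0],X[:,1]-p[1])-p[2],[.588,-.027,.084],loss='soft_l1',f_scale=.001); C=f.x[:2]; print('ringfit',f.x,np.abs(f.fun).mean())
print('dotmid',(P['yellow']+P['blue'])/2,np.linalg.norm(P['yellow']-P['blue']))
for n in P: d=P[n][:2]-C; print(n,np.hypot(*d),np.degrees(np.arctan2(d[1],d[0])))
K=ray(c,282,155,.105);print('knobtop~',K,'lever end px dir')
```

```text
yellow n 1 area 285 c [416.18947368  62.4245614 ] box [407  53  19  20]
[0.58716929 0.06882741 0.054     ]
blue n 1 area 164 c [360.8902439  235.63414634] box [354 229  15  14]
[ 0.58907389 -0.12318091  0.054     ]
knob n 1 area 223 c [281.29147982 162.62780269] box [275 153  14  20]
ring [ 318   75  152  156 8758]
ringfit [ 0.58998035 -0.02749288  0.08259459] 0.0004152413535969302
dotmid [ 0.58812159 -0.02717675  0.054     ] 0.19201776275468932
yellow 0.09636130073633505 91.67167869040387
blue 0.09569232053835322 -90.54275127017695
knobtop~ [ 0.47389381 -0.04330192  0.105     ] lever end px dir
```

{"api": "carry_out", "payload": {"deltas": [[0, 0, 0.065, 0, 0, 0], [0, 0, 0.065, 0, 0, 0], [0, 0, 0.065, 0, 0, 0], [0, 0, 0.065, 0, 0, 0], [0.0115, 0, 0, 0, 0, 0], [0.0115, 0, 0, 0, 0, 0], [0.0115, 0, 0, 0, 0, 0], [0, 0, 0, 0, 0, 0]]}}

```text
clock: 3.55
eef_pos: [0.4784, -0.0671, 0.0845]
orientation: [0.001, 0.626, 0.78, 0.001]
contact_force: [0.1, 0.1, -0.0]
finger_gap: 0.0006
gripper_force: 0.0
```

{"api": "carry_out", "payload": {"deltas": [[0.0121, -0.0013, 0, 0, 0, 0.0389], [0.0121, -0.0013, 0, 0, 0, 0.0389], [0.0121, -0.0013, 0, 0, 0, 0.0389], [0.0121, -0.0013, 0, 0, 0, 0.0389], [0, 0, 0, 0, 0, 0]]}}

```text
clock: 4.05
eef_pos: [0.4719, -0.0394, 0.0841]
orientation: [0.001, 0.717, 0.697, 0.001]
contact_force: [-0.0, -0.8, -0.8]
finger_gap: 0.0005
gripper_force: 0.0
```

```bash
cat > m.py <<'E'
from h import *
import sys
n=sys.argv[1]; c=snap('top',n); s=r.get_state(); p=s['eef_pos']; q=s['orientation']
yaw=2*np.arctan2(q[2],q[1]); C=np.array([.589,-.0275])
print(s['clock'],p,'yaw',np.degrees(yaw),s['contact_force'])
x=np.array([np.cos(yaw),np.sin(yaw)]); y=np.array([x[1],-x[0]]); print('C in tool',(C-p[:2])@x,(C-p[:2])@y)
i=c['img'][130:260,190:330][:,:,::-1]; cv2.imwrite(f'pics/{n}c.png',cv2.convertScaleAbs(cv2.resize(i,(700,650),interpolation=2),alpha=1.5))
E
python3 m.py t2
```

```text
4.1 [ 0.47164989 -0.03963573  0.08387996] yaw 88.50601544713274 [-0.31741952  0.18183217  0.16002454]
C in tool 0.015191153399975848 0.11699382106006698
```

View pics/t2c.png

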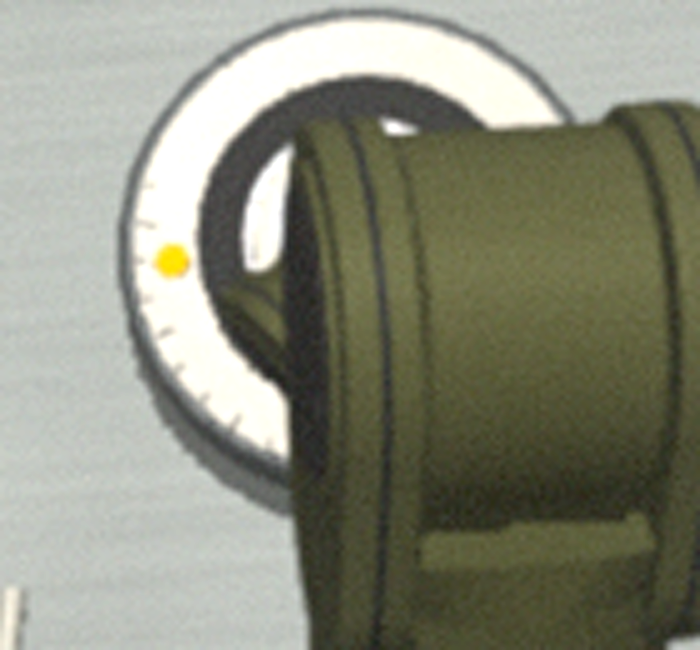

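The arm hides the lever in the top view; the yellow dot is at (172,262) in the crop. I'll use the wrist camera instead.

Run:
```python
from h import *
c=snap('wrist','w2'); s=r.get_state()
h=blob(c,(0,120,50),(8,255,255),(200,100,400,330),'knob')
for z in(.105,.085): print(ray(c,*h,z))
print(proj(c,(.5872,.069,.054)))
```

```text
knob n 1 area 1344 c [280.44270833 245.91294643] box [266 216  30  58]
[ 0.47251556 -0.01454001  0.105     ]
[ 0.4723772  -0.02382577  0.085     ]
[491.52840634  56.18271155]
```

View pics/w2.png

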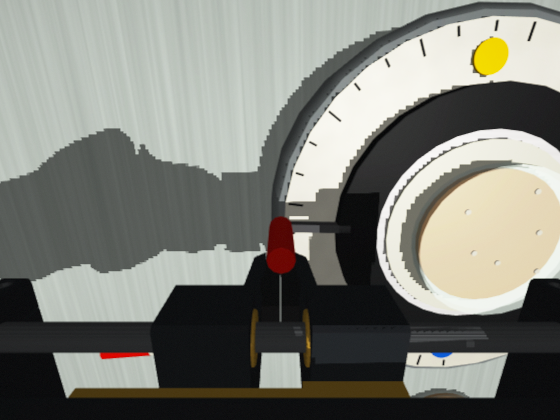

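The red knob rests centred against the closed fingers, with its top at (281,260). The lever arm is at (320,227) and the yellow dot at (491,56). I'll continue along the arc.

{"api": "carry_out", "payload": {"deltas": [[0.0121, -0.0013, 0, 0, 0, 0.0389], [0.0121, -0.0013, 0, 0, 0, 0.0389], [0.0121, -0.0013, 0, 0, 0, 0.0389], [0.0121, -0.0013, 0, 0, 0, 0.0389], [0.0121, -0.0013, 0, 0, 0, 0.0389], [0.0121, -0.0013, 0, 0, 0, 0.0389], [0.0121, -0.0013, 0, 0, 0, 0.0389], [0.0121, -0.0013, 0, 0, 0, 0.0389], [0.0121, -0.0013, 0, 0, 0, 0.0389], [0.0121, -0.0013, 0, 0, 0, 0.0389], [0.0121, -0.0013, 0, 0, 0, 0.0389], [0, 0, 0, 0, 0, 0]]}}

```text
clock: 5.35
eef_pos: [0.489, 0.037, 0.083]
orientation: [0.0, 0.907, 0.422, 0.0]
contact_force: [-0.0, 0.7, 0.1]
finger_gap: 0.0002
gripper_force: 0.0
```

```bash
cat > m.py <<'E'
from h import *
import sys
c=snap('wrist',sys.argv[1]); s=r.get_state(); p=s['eef_pos']; q=s['orientation']
yaw=2*np.arctan2(q[2],q[1]); C=np.array([.589,-.0275])
print(s['clock'],p,'yaw',np.degrees(yaw),s['contact_force'],'q7',s['joint_positions'][6])
x=np.array([np.cos(yaw),np.sin(yaw)]); y=np.array([x[1],-x[0]]); print('C in tool',(C-p[:2])@x,(C-p[:2])@y)
a=lambda X:np.degrees(np.arctan2(X[1]-C[1],X[0]-C[0]))
h=blob(c,(0,120,50),(8,255,255),(200,180,400,330),'knob')
hsv=cv2.cvtColor(c['img'],cv2.COLOR_RGB2HSV)[180:330,200:400]; m=cv2.inRange(hsv,(0,120,50),(8,255,255))
ys=np.nonzero(m)[0]; w=(m>0).sum(1).max(); v=180+ys.max()+.5-w/2
K=ray(c,h[0],v,.105); print('knobtop',K,'R',np.hypot(*(K[:2]-C)),'ang',a(K),'d',(K[:2]-p[:2])@x,'pred ang with d=.016', a(np.r_[p[:2]+.016*x]))
Y=ray(c,*blob(c,(18,120,80),(35,255,255),(0,0,560,270),'yellow'),.054); print('yellow',Y,a(Y),np.hypot(*(Y[:2]-C)))
E
python3 m.py w3
```

```text
5.4 [0.48866221 0.03692523 0.08293715] yaw 50.018740672135195 [ 0.02979081 -0.55322527  0.02838865] q7 -1.150879513969608
C in tool 0.015104615862326516 0.11827989441815819
knob n 1 area 1380 c [282.91594203 247.38550725] box [269 217  30  59]
knobtop [0.5012027  0.05019872 0.105     ] R 0.11724102373321249 ang 138.4918614115492 d 0.01822861036156872 pred ang with d=.016 139.58501732076476
yellow n 1 area 894 c [378.15212528 103.87024609] box [362  87  33  35]
yellow [0.58669275 0.06942223 0.054     ] 91.363679932869 0.09694968899361275
```

{"api": "carry_out", "payload": {"deltas": [[0.0121, -0.0013, 0, 0, 0, 0.0389], [0.0121, -0.0013, 0, 0, 0, 0.0389], [0.0121, -0.0013, 0, 0, 0, 0.0389], [0.0121, -0.0013, 0, 0, 0, 0.0389], [0.0121, -0.0013, 0, 0, 0, 0.0389], [0.0121, -0.0013, 0, 0, 0, 0.0389], [0.0121, -0.0013, 0, 0, 0, 0.0389], [0.0121, -0.0013, 0, 0, 0, 0.0389], [0.0121, -0.0013, 0, 0, 0, 0.0389], [0.0121, -0.0013, 0, 0, 0, 0.0389], [0.0121, -0.0013, 0, 0, 0, 0.0389], [0, 0, 0, 0, 0, 0], [0, 0, 0, 0, 0, 0]]}}

```text
clock: 6.7
eef_pos: [0.5499, 0.0859, 0.0827]
orientation: [-0.0, 0.995, 0.1, 0.0]
contact_force: [0.2, -1.3, -0.1]
finger_gap: 0.0002
gripper_force: 0.0
```

```bash
python3 m.py w4
```

```text
6.75 [0.54993496 0.08591859 0.08270275] yaw 11.501443500315855 [0.55751283 0.78335386 0.39662258] q7 -1.56884692822401
C in tool 0.01566577397962809 0.1189303911445382
knob n 1 area 1397 c [283.86041518 247.93557623] box [270 218  30  58]
knobtop [0.56750111 0.08857932 0.105     ] R 0.1180534277175429 ang 100.49277564699646 d 0.017743947064811468 pred ang with d=.016 101.34042754994002
yellow n 1 area 667 c [320.28485757 198.16491754] box [306 184  30  29]
yellow [0.58731052 0.06940913 0.054     ] 90.99877407201998 0.09692385534994785
```

View pics/w4.png

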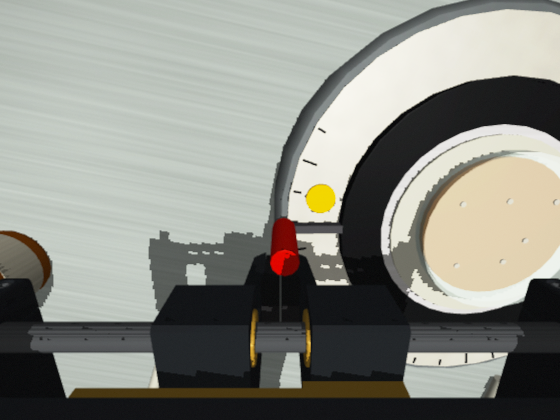

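The lever arm lies on row 228, below the yellow dot at (320,198), so about 10° remain. The knob top is at (284,262).

{"api": "carry_out", "payload": {"deltas": [[0.0078, -0.0009, 0, 0, 0, 0.025], [0.0078, -0.0009, 0, 0, 0, 0.025], [0.0078, -0.0009, 0, 0, 0, 0.025], [0.0078, -0.0009, 0, 0, 0, 0.025], [0, 0, 0, 0, 0, 0], [0, 0, 0, 0, 0, 0]]}}

```text
clock: 7.35
eef_pos: [0.5694, 0.091, 0.0828]
orientation: [-0.0, 1.0, 0.021, 0.001]
contact_force: [-0.5, -1.2, 0.4]
finger_gap: 0.0002
gripper_force: 0.0
```

```bash
python3 m.py w5
python3 - <<'E'
from h import *
c=dict(np.load('w5.npz')); i=c['img'][170:290,240:400][:,:,::-1]; cv2.imwrite('pics/w5c.png',cv2.resize(i,(800,600),interpolation=2))
E
```

```text
7.4 [0.56922419 0.0910373  0.08280141] yaw 2.4173546653694413 [ 0.33370484 -0.20719507  0.10371543] q7 -1.6669468978313624
C in tool 0.014758514523741257 0.11926592403790788
knob n 1 area 1402 c [284.09415121 247.84450785] box [270 218  30  58]
knobtop [0.58690224 0.09080881 0.105     ] R 0.11832740633327254 ang 91.01581569762838 d 0.017652688126367794 pred ang with d=.016 91.82096211080692
yellow n 2 area 295 c [317.45423729 216.8440678 ] box [304 210  28  13]
yellow [0.59145715 0.06958971 0.054     ] 88.55026459791797 0.09712079812849735
```

View pics/w5c.png

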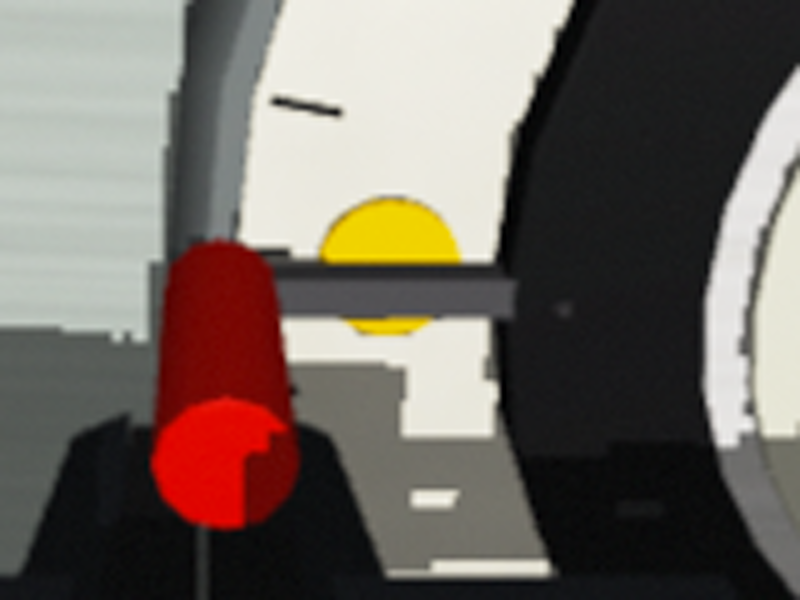

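The lever arm's top face, the lighter strip at crop rows 280 to 318, crosses the yellow disc, which spans rows 196 to 335. The difference in height shifts one against the other, so I'll ray-cast both.

Run:
```python
from h import *
c=dict(np.load('w5.npz'))
for n,u,v,z in(('lever',318,229.8,.063),('dot',318,223.1,.054)): print(n,ray(c,u,v,z))
```

```text
lever [0.58636056 0.06992943 0.063     ]
dot [0.58733741 0.06891369 0.054     ]
```

The lever is within about 1 mm of the dot centre. I'll back straight off, rise, and go over the lamp button.

{"api": "carry_out", "payload": {"deltas": [[-0.02, 0, 0, 0, 0, 0], [-0.04, 0, 0, 0, 0, 0], [0, 0, -0.065, 0, 0, 0], [0, 0, -0.065, 0, 0, 0], [0, 0, -0.065, 0, 0, 0], [-0.0095, 0.071, 0, 0, 0, 0], [-0.0095, 0.071, 0, 0, 0, 0], [-0.0095, 0.071, 0, 0, 0, 0], [-0.0095, 0.071, 0, 0, 0, 0], [-0.0095, 0.071, 0, 0, 0, 0], [-0.0095, 0.071, 0, 0, 0, 0], [-0.0095, 0.071, 0, 0, 0, 0], [-0.0095, 0.071, 0, 0, 0, 0], [-0.0095, 0.071, 0, 0, 0, 0], [-0.0095, 0.071, 0, 0, 0, 0], [0, 0, 0, 0, 0, 0], [0, 0, 0, 0, 0, 0]]}}

```text
clock: 9.1
eef_pos: [0.4929, -0.3398, 0.1997]
orientation: [0.0, 1.0, 0.02, 0.0]
contact_force: [0.9, 0.6, 0.0]
finger_gap: 0.0004
gripper_force: 0.0
```

Run:
```python
from h import *
t=snap('top','t6'); c=snap('wrist','w6'); s=r.get_state(); print(s['clock'],s['eef_pos'],s['orientation'])
i=t['img'][130:250,200:300][:,:,::-1]; j=c['img'][:,:,::-1]
cv2.imwrite('pics/both.png',np.hstack([cv2.convertScaleAbs(cv2.resize(i,(300,360),interpolation=2),alpha=1.6),cv2.resize(j,(480,360))]))
print('button expected',proj(c,(.4939,-.3383,.08)))
k=blob(t,(0,150,60),(6,255,255),(205,130,320,235),'knob'); print(ray(t,*k,.105))
# knob upright spans z .063-.105; base-to-top
print('target knob px',proj(t,(.5866,.0905,.105)))
```

```text
9.2 [ 0.49388505 -0.33698993  0.19967587] [-6.59682608e-04  9.99758122e-01  2.19813133e-02  2.89180672e-04]
button expected [281.5025152  205.82559868]
knob n 1 area 21 c [213.19047619 178.04761905] box [211 176   5   5]
[0.58483817 0.09003563 0.105     ]
target knob px [212.96360184 177.34904713]
```

View pics/both.png

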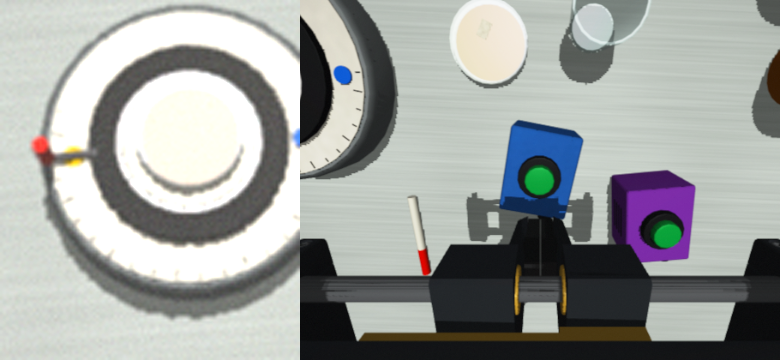

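Left panel: the lever lies across the yellow dot (72,156), with the knob at (41,146). Right panel: the button of the blue box at (539,180) is where the projection puts it, straight below the fingers. Going down onto it.

{"api": "carry_out", "payload": {"deltas": [[0, 0, 0.06, 0, 0, 0], [0, 0, 0.06, 0, 0, 0], [0, 0, 0.03, 0, 0, 0], [0, 0, 0.008, 0, 0, 0], [0, 0, 0.005, 0, 0, 0], [0, 0, 0, 0, 0, 0]]}}

```text
clock: 9.8
eef_pos: [0.4941, -0.3383, 0.1027]
orientation: [0.0, 1.0, 0.021, 0.001]
contact_force: [-1.3, 0.5, 0.1]
finger_gap: 0.0004
gripper_force: 0.0
```

{"api": "carry_out", "payload": {"deltas": [[0, 0, 0.005, 0, 0, 0], [0, 0, 0, 0, 0, 0]]}}

```text
clock: 10.0
eef_pos: [0.4936, -0.3389, 0.0996]
orientation: [0.0, 1.0, 0.021, 0.001]
contact_force: [0.2, -0.1, 0.2]
finger_gap: 0.0006
gripper_force: 0.0
```

{"api": "carry_out", "payload": {"deltas": [[0, 0, 0.005, 0, 0, 0], [0, 0, 0, 0, 0, 0]]}}

```text
clock: 10.2
eef_pos: [0.4931, -0.3388, 0.0959]
orientation: [0.0, 1.0, 0.021, -0.0]
contact_force: [-0.0, 0.2, -0.4]
finger_gap: 0.0005
gripper_force: 0.0
```

{"api": "carry_out", "payload": {"deltas": [[0, 0, 0.004, 0, 0, 0], [0, 0, 0, 0, 0, 0]]}}

```text
clock: 10.4
eef_pos: [0.493, -0.3387, 0.0932]
orientation: [-0.0, 1.0, 0.021, -0.0]
contact_force: [-0.2, -0.3, 0.7]
finger_gap: 0.0005
gripper_force: 0.0
```

{"api": "carry_out", "payload": {"deltas": [[0, 0, 0.005, 0, 0, 0], [0, 0, 0.005, 0, 0, 0], [0, 0, 0, 0, 0, 0]]}}

```text
clock: 10.7
eef_pos: [0.4933, -0.3389, 0.0875]
orientation: [0.0, 1.0, 0.021, 0.0]
contact_force: [-0.8, 0.6, 4.0]
finger_gap: 0.0004
gripper_force: 2.1
```

{"api": "carry_out", "payload": {"deltas": [[0, 0, 0.004, 0, 0, 0], [0, 0, 0, 0, 0, 0]]}}

```text
clock: 10.9
eef_pos: [0.4933, -0.3389, 0.0864]
orientation: [0.0, 1.0, 0.021, 0.0]
contact_force: [-2.5, 1.5, 11.8]
finger_gap: 0.0008
gripper_force: 6.2
```

{"api": "carry_out", "payload": {"deltas": [[0, 0, 0.004, 0, 0, 0], [0, 0, 0, 0, 0, 0]]}}

```text
clock: 11.1
eef_pos: [0.4934, -0.339, 0.0861]
orientation: [0.0, 1.0, 0.021, 0.001]
contact_force: [-5.7, 4.0, 28.7]
finger_gap: 0.0008
gripper_force: 14.3
```

{"api": "carry_out", "payload": {"deltas": [[0, 0, 0.004, 0, 0, 0], [0, 0, 0, 0, 0, 0]]}}

```text
clock: 11.3
eef_pos: [0.4934, -0.339, 0.0858]
orientation: [0.001, 1.0, 0.021, 0.001]
contact_force: [-8.9, 7.1, 43.9]
finger_gap: 0.0007
gripper_force: 22.4
```

The force climbs steeply at z = 0.086, which is the stop. The button is fully down, so I'll let it up and move clear.

{"api": "carry_out", "payload": {"deltas": [[0, 0, -0.02, 0, 0, 0], [0, 0, -0.04, 0, 0, 0], [0, 0, -0.065, 0, 0, 0], [0, 0, -0.065, 0, 0, 0], [0, 0, 0, 0, 0, 0], [0, 0, 0, 0, 0, 0]]}}

```text
clock: 11.9
eef_pos: [0.4934, -0.3389, 0.1948]
orientation: [0.0, 1.0, 0.021, 0.001]
contact_force: [-0.1, 0.2, -0.9]
finger_gap: 0.0003
gripper_force: 0.0
```

Run:
```python
from h import *
a=dict(np.load('top1.npz')); t=snap('top','t7'); c=snap('wrist','w7'); s=r.get_state(); print(s['clock'],s['eef_pos'],s['contact_force'])
w=blob(c,(45,120,40),(80,255,255),(230,100,330,300),'btn')
for z in(.08,.086,.092,.098): print(z,ray(a,392.99,204.91,z)[:2],ray(c,*w,z)[:2])
k=blob(t,(0,150,60),(6,255,255),(205,130,320,235),'knob'); print(ray(t,*k,.105))
for n,lo,hi,roi in[('jar',(0,0,130),(40,90,255),(112,215,150,240)),('loose',(0,10,120),(30,120,255),(335,140,378,182)),('dish',(0,30,100),(20,120,255),(235,145,290,205)),('redcap',(0,150,60),(6,255,255),(310,265,335,300))]: 
    for i in(a,t): blob(i,lo,hi,roi,n)
```

```text
12.0 [ 0.49231618 -0.33813329  0.19297503] [ 0.20542036 -1.13295256  0.10959158]
btn n 1 area 1052 c [278.57984791 210.90589354] box [261 193  36  37]
0.08 [ 0.49385488 -0.33832762] [ 0.48971044 -0.33618266]
0.086 [ 0.49274615 -0.33694665] [ 0.49168011 -0.33613452]
0.092 [ 0.49163741 -0.33556567] [ 0.49364978 -0.33608638]
0.098 [ 0.49052867 -0.3341847 ] [ 0.49561946 -0.33603824]
knob n 1 area 23 c [213.08695652 178.2173913 ] box [211 176   5   6]
[0.58443677 0.09030163 0.105     ]
jar n 1 area 303 c [128.06270627 231.95049505] box [118 223  21  17]
jar n 20 area 334 c [128.04491018 231.54491018] box [117 221  23  19]
loose n 1 area 769 c [355.58257477 159.91027308] box [340 145  32  31]
loose n 1 area 779 c [355.44929397 160.0872914 ] box [340 145  32  31]
dish n 2 area 805 c [262.89689441 175.02111801] box [247 160  33  32]
dish n 2 area 809 c [262.84672435 175.0815822 ] box [247 160  33  32]
redcap n 1 area 67 c [324.31343284 281.58208955] box [322 273   6  18]
redcap n 1 area 68 c [324.33823529 281.52941176] box [322 273   6  18]
```

Nothing else has moved and the knob is still in place. To be sure it was the button's own stop and not the collar, I'll press again slowly and read force against height.

{"api": "carry_out", "payload": {"deltas": [[0, -0.0042, 0.06, 0, 0, 0], [0, 0, 0.06, 0, 0, 0], [0, 0, 0.04, 0, 0, 0], [0, 0, 0.005, 0, 0, 0], [0, 0, 0, 0, 0, 0], [0, 0, 0, 0, 0, 0]]}}

```text
clock: 12.6
eef_pos: [0.4935, -0.3366, 0.096]
orientation: [0.0, 1.0, 0.021, 0.0]
contact_force: [0.3, -0.6, 0.6]
finger_gap: 0.0006
gripper_force: 0.0
```

{"api": "carry_out", "payload": {"deltas": [[0, 0, 0.003, 0, 0, 0], [0, 0, 0, 0, 0, 0], [0, 0, 0, 0, 0, 0]]}}

```text
clock: 12.9
eef_pos: [0.4934, -0.3365, 0.0942]
orientation: [0.0, 1.0, 0.021, 0.0]
contact_force: [0.1, 0.2, -0.3]
finger_gap: 0.0004
gripper_force: 0.0
```

{"api": "carry_out", "payload": {"deltas": [[0, 0, 0.003, 0, 0, 0], [0, 0, 0, 0, 0, 0], [0, 0, 0, 0, 0, 0]]}}

```text
clock: 13.2
eef_pos: [0.4934, -0.3365, 0.092]
orientation: [0.0, 1.0, 0.021, 0.0]
contact_force: [0.3, -0.3, 2.1]
finger_gap: 0.0004
gripper_force: 0.8
```

{"api": "carry_out", "payload": {"deltas": [[0, 0, 0.003, 0, 0, 0], [0, 0, 0, 0, 0, 0], [0, 0, 0, 0, 0, 0]]}}

```text
clock: 13.5
eef_pos: [0.4934, -0.3365, 0.0901]
orientation: [0.0, 1.0, 0.021, 0.0]
contact_force: [0.8, -0.5, 2.3]
finger_gap: 0.0004
gripper_force: 1.4
```

{"api": "carry_out", "payload": {"deltas": [[0, 0, 0.003, 0, 0, 0], [0, 0, 0, 0, 0, 0], [0, 0, 0, 0, 0, 0]]}}

```text
clock: 13.8
eef_pos: [0.4934, -0.3365, 0.0883]
orientation: [0.0, 1.0, 0.021, 0.0]
contact_force: [1.4, -0.2, 3.0]
finger_gap: 0.0004
gripper_force: 1.9
```

{"api": "carry_out", "payload": {"deltas": [[0, 0, 0.003, 0, 0, 0], [0, 0, 0, 0, 0, 0], [0, 0, 0, 0, 0, 0]]}}

```text
clock: 14.1
eef_pos: [0.4934, -0.3365, 0.0865]
orientation: [0.0, 1.0, 0.021, 0.0]
contact_force: [0.6, -0.6, 5.4]
finger_gap: 0.0006
gripper_force: 2.5
```

This is the button's spring: contact at 0.092, and 5 N at 0.0865, so the full 6 mm of travel. I'll release it and hand in.

{"api": "carry_out", "payload": {"deltas": [[0, 0, 0.003, 0, 0, 0], [0, 0, 0, 0, 0, 0], [0, 0, -0.02, 0, 0, 0], [0, 0, -0.06, 0, 0, 0], [0, 0, -0.06, 0, 0, 0], [0, 0, 0, 0, 0, 0], [0, 0, 0, 0, 0, 0], [0, 0, 0, 0, 0, 0]]}}

```text
clock: 14.9
eef_pos: [0.4918, -0.3354, 0.1671]
orientation: [-0.001, 1.0, 0.021, -0.001]
contact_force: [0.1, -0.5, -1.4]
finger_gap: 0.0001
gripper_force: 0.0
```

```bash
python3 -c "
from workcell import r
print(r.get_state()['eef_pos'], r.close_job())"
```

```text
the job is handed in; nothing more can be done
[ 0.49184515 -0.3354064   0.16714214] None
```

I handed the job in at about 15 s: the lever arm lies about 1 mm from the centre of the yellow dot, and the lamp button was pressed all the way down (twice, the second time to check) and let up; the hand-in call returned no verdict.

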